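# Vent the pressure cooker and release its lid lock

## Robot

A 6-joint arm with a two-finger parallel gripper is mounted at the origin on a cart in front of the work surface, level with it; the furniture and walls round the work are solid. World frame = base frame: x ahead of the robot, y to its left, z up, the work surface at z = 0. Lengths are in m, angles in rad, forces in N, time in s.
With the tool pointing down it reaches from about 0.35 to 0.775 m from the base axis. Payload 7.3 kg.
Tool frame: the origin (TCP) lies at the very end of the fingers, on their centre line; the grasp point (between the pads) lies 19 mm behind it; z points along the fingers, y is the line along which they close (so a half turn about z gives the same grasp; the last joint's range is limited). The gripper opens to 92 mm and grips with 3 to 60 N. Pads are 19 mm wide; open, the fingers measure 130 mm over their backs; the gripper's body (75 mm by 190 mm) begins 47 mm behind the grasp point.
Start: joints at [-1.38, 0.342, 1.524, -0, 1.275, -0.146], TCP at [0.174, -0.496, 0.227] pointing down, gripper open.
Joint ranges: [-2.53, 2.53], [-0.77, 2.02], [0.04, 2.7], [-1, 4.14], [0.28, 2.66], [-3.11, 3.11]. Speed limits (rad/s): [2.57, 2.57, 3.14, 3.14, 3.14, 3.14].

## Interface

Orientations are given as [roll, pitch, yaw] about the fixed x, y, z axes, in that order (R = Rz(yaw) Ry(pitch) Rx(roll)).
In Python, from cell import robot gives the robot as it stands. The module is installed in compiled form; this text tells all that it offers.
- The arm moves only by the tool arm_command, never from a script. Its argument "moves" is a list of rows, each a list of 3 entries, a list of its own where there are three numbers: the shift along the tool's x, y, z in m, then the turn, a rotation vector about the tool's x, y, z in rad, then the finger opening in m, from 0 to 0.0918. In form: [[[dx, dy, dz], [ax, ay, az], claw], ...]. A call has exactly 5 rows; each row is the pose to reach, as a shift and turn from the pose commanded when the call began, along the tool's axes at that moment; what a row does not reach only later rows make up. A row lasts 1/10 s, in which the tool goes at most 50 mm and 8.59 degrees, less where a joint would pass 70% of its speed; a pose out of reach is approached as far as the arm can. A call with a gripper value outside its range is refused whole. The fingers move at their own pace and stop on an object; "squeeze" is the grip in N (left out, the last holds). Time passes only in rows, so rows that repeat a pose let the fingers close, or fill a call up. It gives the time, the measured TCP pose, the force, the opening and the grip force at its end, in the units of the state.
- robot.observe(): the state, without advancing time (a new reading comes with each control period).
- robot.read_camera(name): name is "scene" or "top"; returns the picture (420x560x3 uint8, red, green, blue); there is no depth.
- robot.camera_model(name): a dict with "fx", "fy", "cx", "cy" (pixels), "k1" (the pictures are not rectified: a ray, as slopes to the right and down, at radius r is drawn at 1 + k1 r^2 times it, then the intrinsics apply), "R" (3x3) and "t" (3): a world point X has camera coordinates R X + t. Camera axes: x right, y down, z forward; pixel columns grow to the right and rows downward; lengths in m; the calibration is good to about 2 mm. A picture is of the moment at which its call begins. camera_model takes no time and is no camera call.
- robot.hand_in(): hands the job in; it is judged then, once.
The state is a dict: "time": time; "qpos": joint angles; "qvel": joint speeds; "joint_efforts": joint torques, N m; "tool_pos": TCP position; "tool_rot": TCP orientation; "contact_force": force on the tool from outside, world axes, zero at the start; "torque": the same for the moment, N m; "opening": finger opening in m; "grip_force": force on a finger pad.
Only numpy, scipy, OpenCV 4.12 (cv2) and the standard library are available. Lean on these libraries where they do the work, as an engineer would, in place of code of your own. Each camera call takes 0.05 s, during which the arm holds its last target. There are 200 camera calls.

## Task

The pressure cooker on the hob has cooled and its lid is to be freed. With light touches of the fingertips, first press the round steam-release button in the middle of the lid right down and keep it down for about two seconds, then let it come up and press the thin round pressure pin on the near side of the lid (not the hexagon nut on the far side) down until it stays level with its collar, and last push the lock slide on top of the long handle away from the pot as far as it goes. Only touch these parts, never lift, tilt or shove the cooker, and leave the things around it where they stand.

Things in the scene. Friction and masses are not known exactly. Their poses are not given: they have to be found in the camera images.
- cooker: Steel pressure cooker, lid shut, loose on the hob (z = 0), 2.6 kg. Origin: centre of its underside; z up; x along the long black handle (points to the robot's left). Lid 232 mm in diameter, its flat top at z = 122 mm. Lid handle: 36 mm wide, from 94 to 288 mm along x, top at z = 134 mm. Helper handle on the far side, to 152 mm. Steel hexagon nut at (30, -58) mm, top z = 131 mm: not used.
- vent_top (a point): Centre of the top of the steam-release button: round steel cap, 26 mm in diameter, in a black housing (54 mm in diameter, top at z = 129 mm) in the middle of the lid. At rest the cap's top is at z = 137 mm in the cooker's frame; the point moves with the cap.
- vent_button (a joint): Travel of the steam-release button, m: 0 up, 0.005 fully down. It is pressed straight down and springs back by itself: about 1.2 N to start, 4.2 N at the bottom.
- pin_top (a point): Centre of the top of the pressure pin: plain steel pin, 9 mm in diameter, in a steel collar (21 mm in diameter, top at z = 127 mm) on the lid at (30, 58) mm in the cooker's frame. Raised, its top is at about z = 133 mm; the point moves with the pin.
- pressure_pin (a joint): Travel of the pressure pin, m: 0 fully raised (it starts within 1 mm of that), 0.0055 fully down, where its top is within 0.5 mm of the collar's. It slides straight down against about 1.2 N of friction and stays where it is left.
- slide_face (a point): Centre of the pot-side face of the lock slide's ridge: grey, 14 mm long, 24 mm wide, 12 mm high, on top of the long handle. The face looks along -x of the cooker; the point is 7 mm above the handle's top, 178 mm out along x when locked, and moves with the slide. Between lid and ridge the handle's top is bare for 60 mm.
- lock_slide (a joint): Travel of the lock slide, m: 0 locked (it starts within 2 mm of that), 0.016 fully unlocked, away from the pot along +x of the cooker. Friction about 2.5 N; it stays where it is left.
- salt_mill: Loose wooden salt mill, 59 mm in diameter, 155 mm tall, standing about 0.18 m from the cooker's centre, behind it. Origin: centre of its underside, z up. Not to be moved.
- spice_jar: Loose spice jar with a screw cap, 45 mm in diameter, 106 mm tall, standing about 0.19 m from the cooker's centre, behind and to the right. Origin: centre of its underside, z up. Not to be moved.
- wooden_spoon: Loose wooden spoon, 310 x 47 x 14 mm, lying on the hob to the right, along its own x. Origin: centre of its underside. Not to be moved.
- timer: Loose kitchen timer, 64 mm in diameter, 40 mm tall, on the worktop to the right of the hob. Origin: centre of its underside. Not to be moved.
- mug: Loose mug with a handle, 82 x 114 x 91 mm, on the worktop to the right of the hob. Origin: centre of its underside. Not to be moved.

How it is judged:
On the way, in this order (a step that is already met when the one before it is completed fails the run):
1. the steam-release button is held down (at least 3.5 of its 5 mm) for one second (value of joint vent_button above 0.0035 m), for 1 s.
2. then, with the button up again, the pressure pin is pressed level with its collar (at least 4.3 of its 5.5 mm) (value of joint pressure_pin above 0.0043 m and value of joint vent_button below 0.0015 m), for 0.1 s.
3. then the lock slide is pushed out to its stop (at least 13.5 of its 16 mm) (value of joint lock_slide above 0.0135 m), for 0.2 s.
At the end, for the whole second after the job is handed in: Lock slide at its stop (13.5 of 16 mm or more), pressure pin down (4.3 of 5.5 mm or more), release button up (within 1 mm); cooker at rest, flat on the hob; cooker, salt mill, spice jar, spoon, timer and mug all within 20 mm of where they started (value of joint lock_slide above 0.0135 m and value of joint pressure_pin above 0.0043 m and value of joint vent_button below 0.001 m and distance of each of cooker, salt_mill, spice_jar, wooden_spoon, timer, mug from where it was at the start of the episode below 0.02 m and angle between cooker's own z axis and vertical below 0.03 rad and height (world z) of cooker below 0.004 m and linear speed of cooker below 0.01 m/s); the robot touches nothing.
It fails at once if the cooker is pressed or pushed with more than 25 N (contact force between any of the fingers, the arm and cooker above 25 N).
It fails at once if the lock slide is pushed (6 mm or more) while the pressure pin is still up (value of joint lock_slide above 0.006 m and value of joint pressure_pin below 0.003 m).
It fails at once if the cooker is lifted 8 mm, tilted 5 degrees or shoved 30 mm (height (world z) of cooker above 0.008 m or angle between cooker's own z axis and vertical above 0.087 rad or distance of cooker from where it was at the start of the episode above 0.03 m).
It fails at once if the salt mill, spice jar, spoon, timer or mug is moved 30 mm (distance of any of salt_mill, spice_jar, wooden_spoon, timer, mug from where it was at the start of the episode above 0.03 m).
It also fails if it takes over 51 s, if anything falls off the work surface, if the arm or the gripper's body presses on something with over 40 N, if the wrist force passes 120 N, or if a joint passes its speed limit or range.

## Working session

There is one attempt and no reset: what is moved stays moved. The work goes in short steps, Python scripts to look and compute and a tool call to move; the robot and the scene stay as the last step left them, time stands still between calls to the robot, and variables do not carry over. Pictures are saved under pics/ and viewed, at most 10 in all, crops included, and the job is handed in when it is done.

Besides the shell and the picture viewer there is one more tool, called after "Emit:" by a JSON object that holds its "method" and its "body", one argument or row to a line. arm_command: Moves the arm, as the interface text tells. Its arguments: {"type":"object","properties":{"moves":{"type":"array"},"squeeze":{"type":"number"}},"required":["moves"]}

```bash
mkdir -p pics; python3 - <<'E'
from cell import robot
import cv2
for n in("scene","top"):
    im=robot.read_camera(n); cv2.imwrite(f"pics/{n}0.png",im[:,:,::-1])
    m=robot.camera_model(n); print(n,m)
s=robot.observe(); print(s)
E
```

```text
scene {'fx': 536.6110526887625, 'fy': 536.6110526887625, 'cx': 284.0708370450295, 'cy': 207.66697405144342, 'k1': -0.03246092130063734, 'R': array([[ 0.34269607, -0.93943055,  0.00544509],
       [-0.45201019, -0.1699649 , -0.87567044],
       [ 0.82355704,  0.29762758, -0.48287849]]), 't': array([-0.35130767,  0.33441518,  1.42806446])}
top {'fx': 541.303570023197, 'fy': 541.303570023197, 'cx': 274.81032656062524, 'cy': 214.6576590581078, 'k1': -0.16937981116727002, 'R': array([[-5.13110002e-01, -8.58322850e-01,  1.07138466e-04],
       [-8.31204103e-01,  4.96867133e-01, -2.49444968e-01],
       [ 2.14051082e-01, -1.28081762e-01, -9.68388970e-01]]), 't': array([0.13310792, 0.61436403, 1.48633112])}
{'time': 0.1, 'qpos': array([-1.37998660e+00,  3.42664341e-01,  1.52489767e+00, -7.45368380e-06,
        1.27542549e+00, -1.46022458e-01]), 'qvel': array([ 0.00184196, -0.00241855, -0.00103637, -0.00224491, -0.00102985,
       -0.00194423]), 'joint_efforts': array([ 1.65262820e-03, -4.32003307e+01, -2.44695371e+01,  7.18154199e-02,
        5.26594778e-02, -4.29363229e-05]), 'tool_pos': array([ 0.17345054, -0.49513777,  0.22611692]), 'tool_rot': array([-3.14021161e+00, -1.95904554e-04,  3.36834221e-01]), 'contact_force': array([ 0.55624481, -0.26595683,  0.54634446]), 'torque': array([-0.02275232, -0.03088938, -0.03782483]), 'grip_force': 0.0, 'opening': 0.09166562676954455}
```

View pics/top0.png

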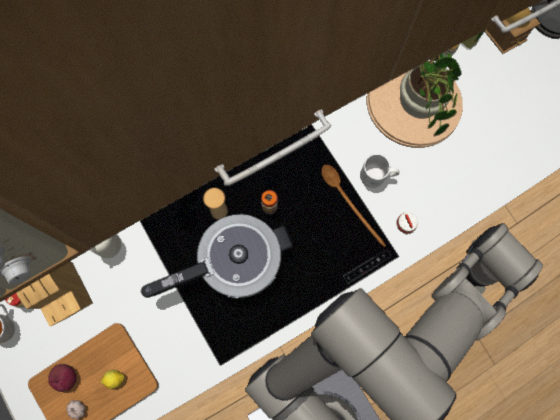

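View pics/scene0.png

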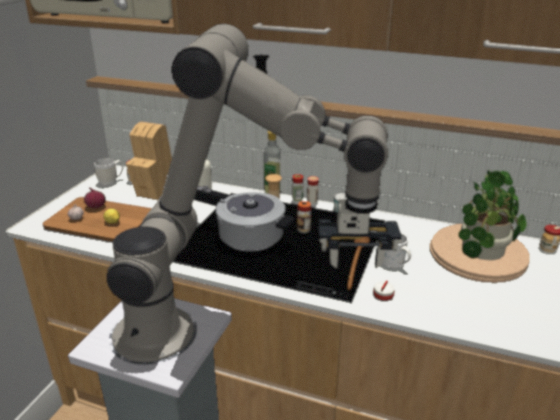

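Top view: lid centre near (238,254), long handle running to (145,290), pin near (236,277), nut near (220,238). I'll zoom in on this.

```bash
cat > h.py <<'E'
from cell import robot
import numpy as np, cv2
def ray(n,u,v):
    m=robot.camera_model(n); K=np.array([[m['fx'],0,m['cx']],[0,m['fy'],m['cy']],[0,0,1]])
    p=cv2.undistortPoints(np.array([[[u,v]]],float),K,np.array([m['k1'],0,0,0,0])).ravel()
    return -m['R'].T@m['t'], m['R'].T@np.array([p[0],p[1],1])
def at(n,u,v,z):
    c,d=ray(n,u,v); return c+d*(z-c[2])/d[2]
def proj(n,X):
    m=robot.camera_model(n); c=m['R']@np.array(X)+m['t']; s=c[:2]/c[2]
    s=s*(1+m['k1']*(s@s)); return s*m['fx']+[m['cx'],m['cy']]
E
python3 - <<'E'
from h import *
im=cv2.imread("pics/top0.png")[200:310,135:295]
cv2.imwrite("pics/crop0.png",cv2.resize(im,None,fx=5,fy=5,interpolation=cv2.INTER_CUBIC))
a=at("top",238,254,.137);b=at("top",150,290,.13)
print(a,b,np.arctan2(*(b-a)[[1,0]]))
print(proj("scene",a))
E
```

```text
[ 0.53890938 -0.04997542  0.137     ] [0.57662429 0.20688013 0.13      ] 1.4250049537604756
[248.43969078 201.48030075]
```

View pics/crop0.png

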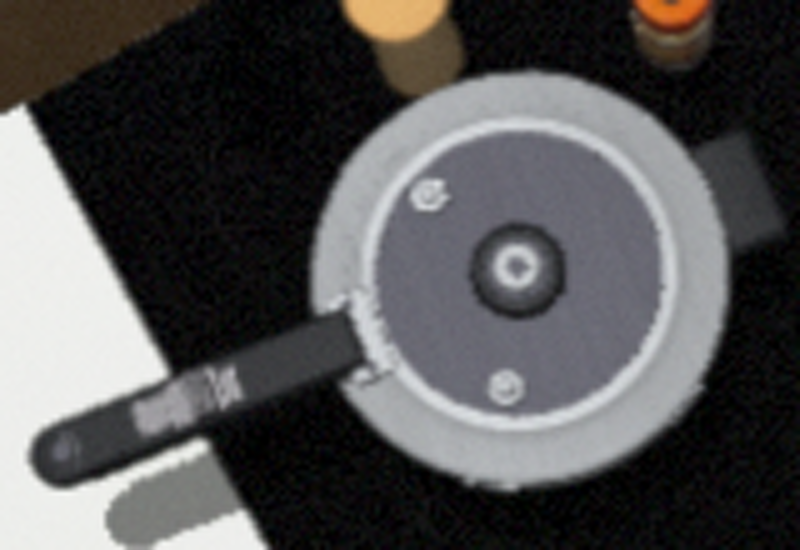

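```bash
python3 - <<'E'
from h import *
px=lambda u,v:(135+(u+.5)/5-.5,200+(v+.5)/5-.5)
v=at("top",*px(517,266),.137);p=at("top",*px(506,387),.133);n=at("top",*px(429,194),.131);e=at("top",*px(62,457),.134)
for q in(v,p,n,e):print(q)
d=p-v;print(np.linalg.norm(d[:2]),np.linalg.norm((n-v)[:2]),"exp 65.3")
print("yaw pin",np.arctan2(d[1],d[0])-np.arctan2(58,30),"nut",np.arctan2((n-v)[1],(n-v)[0])-np.arctan2(-58,30),"handle",np.arctan2((e-v)[1],(e-v)[0]))
w=p-n; print("yaw pin-nut",np.arctan2(w[1],w[0])-np.pi/2)
# all-in estimate
A=np.array([[0,0],[30,58],[30,-58],[270,0]])/1e3;B=np.array([v,p,n,e])[:,:2]
a=A[:3]-A[:3].mean(0);b=B[:3]-B[:3].mean(0)
y=np.arctan2((a[:,0]*b[:,1]-a[:,1]*b[:,0]).sum(),(a*b).sum());R=np.array([[np.cos(y),-np.sin(y)],[np.sin(y),np.cos(y)]])
c=B[:3].mean(0)-R@A[:3].mean(0)
print("yaw",y,"c",c,"\n",(R@A.T).T+c-B)
for x in(.178,.192): 
    P=R@[x,0]+c; q=proj("top",[*P,.141]);print(x,P,(q-[135,200])*5, proj("scene",[*P,.141]))
print(proj("scene",v),proj("scene",p))
# refine via scene pic bright cap
im=cv2.imread("pics/scene0.png")[170:250,180:320];cv2.imwrite("pics/crop1.png",cv2.resize(im,None,fx=5,fy=5,interpolation=cv2.INTER_CUBIC))
E
```

```text
[ 0.5417926  -0.05163948  0.137     ]
[ 0.48784344 -0.01325882  0.133     ]
[ 0.6028647  -0.03017111  0.131     ]
[0.57753559 0.21478643 0.134     ]
0.06620866981937484 0.06473555617965251 exp 65.3
yaw pin 1.4297906237514713 nut 1.4314837220104462 handle 1.4374353088116758
yaw pin-nut 1.4248062317675405
yaw 1.4270650473765425 c [ 0.54130218 -0.05148357] 
 [[-4.90428455e-04  1.55908517e-04]
 [ 3.53919577e-04 -2.26357706e-04]
 [ 1.36508878e-04  7.04491897e-05]
 [ 2.44055580e-03  9.45872821e-04]]
0.178 [0.56679835 0.12468097] [210.57341992 387.01056609] [205.40864653 188.55177016]
0.192 [0.56880366 0.13853661] [186.62842283 396.70239718] [202.12084994 187.67672463]
[249.2404018  201.18135688] [232.01584746 207.57389682]
```

View pics/crop1.png

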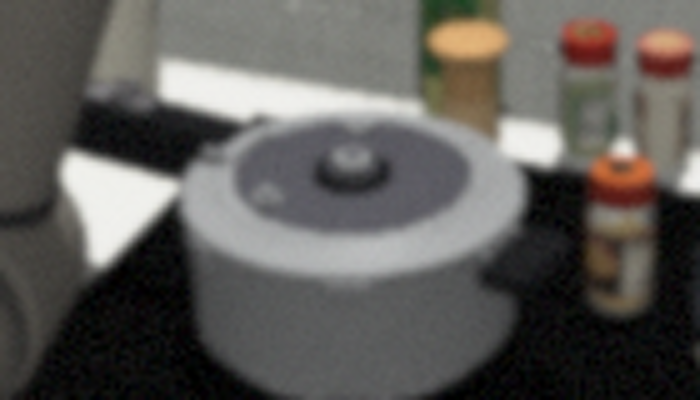

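Emit:
{"method": "arm_command", "body": {
  "moves": [
    [[0.033,-0.02,0],[0,0,0],0],
    [[0.066,-0.04,0],[0,0,0],0],
    [[0.099,-0.06,0],[0,0,0],0],
    [[0.132,-0.08,0],[0,0,0],0],
    [[0.165,-0.1,0],[0,0,0],0]
  ],
  "squeeze": 5
}}

```text
time: 0.6
tool_pos: [0.2968, -0.3452, 0.2265]
tool_rot: [-3.141, 0.0, 0.336]
contact_force: [0.6, -0.1, 1.1]
opening: 0.0565
grip_force: 0.0
```

Emit:
{"method": "arm_command", "body": {
  "moves": [
    [[0.033,-0.02,0],[0,0,0],0],
    [[0.066,-0.04,0],[0,0,0],0],
    [[0.099,-0.06,0],[0,0,0],0],
    [[0.132,-0.08,0],[0,0,0],0],
    [[0.165,-0.1,0],[0,0,0],0]
  ]
}}

```text
time: 1.1
tool_pos: [0.4195, -0.1962, 0.2265]
tool_rot: [-3.141, 0.0, 0.337]
contact_force: [0.1, -0.7, 0.6]
opening: 0.0158
grip_force: 0.0
```

Emit:
{"method": "arm_command", "body": {
  "moves": [
    [[0.033,-0.02,0],[0,0,-0.13],0],
    [[0.066,-0.04,0],[0,0,-0.26],0],
    [[0.099,-0.06,0],[0,0,-0.39],0],
    [[0.132,-0.08,0],[0,0,-0.52],0],
    [[0.163,-0.097,0],[0,0,-0.65],0]
  ]
}}

```text
time: 1.6
tool_pos: [0.5413, -0.0505, 0.2263]
tool_rot: [-3.141, 0.0, 0.993]
contact_force: [-0.4, -0.3, 0.3]
opening: 0.0004
grip_force: 0.0
```

Emit:
{"method": "arm_command", "body": {
  "moves": [
    [[0,0,0],[0,0,-0.11],0],
    [[0,0,0.01],[0,0,-0.22],0],
    [[0,0,0.02],[0,0,-0.33],0],
    [[0,0,0.03],[0,0,-0.44],0],
    [[0,0,0.03],[0,0,-0.44],0]
  ]
}}

```text
time: 2.1
tool_pos: [0.5397, -0.052, 0.195]
tool_rot: [-3.138, -0.0, 1.428]
contact_force: [0.2, -1.0, -0.4]
opening: 0.0008
grip_force: 0.0
```

Emit:
{"method": "arm_command", "body": {
  "moves": [
    [[0,0.002,0.015],[0,0,0],0],
    [[0,0.002,0.03],[0,0,0],0],
    [[0,0.002,0.04],[0,0,0],0],
    [[0,0.002,0.046],[0,0,0],0],
    [[0,0.002,0.05],[0,0,0],0]
  ]
}}

```text
time: 2.6
tool_pos: [0.5427, -0.0526, 0.1465]
tool_rot: [-3.141, 0.0, 1.426]
contact_force: [-0.3, -0.5, 0.3]
opening: 0.0004
grip_force: 0.0
```

```bash
python3 - <<'E'
from h import *
a=robot.read_camera("scene")[150:250,180:320,::-1];b=robot.read_camera("top")[200:300,165:305,::-1]
cv2.imwrite("pics/near.png",cv2.resize(np.hstack([a,b]),None,fx=2.8,fy=2.8,interpolation=cv2.INTER_CUBIC))
o=robot.observe();print(o['tool_pos'],o['contact_force'],proj("scene",o['tool_pos']))
E
```

```text
[ 0.54261196 -0.05258683  0.14658086] [-0.01928075  0.22033188  0.55528515] [249.52490102 198.58639899]
```

View pics/near.png

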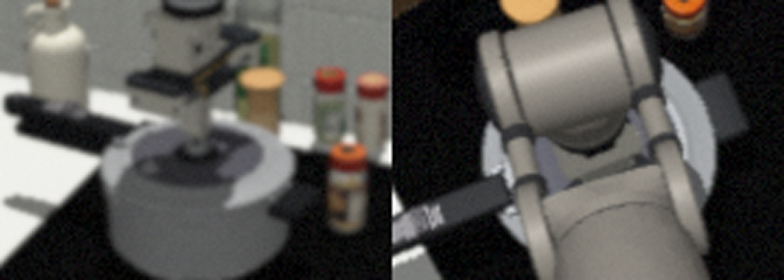

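The scene half of the picture shows the closed fingertips just over the cap, at about (197,148). Now I'll press.

Emit:
{"method": "arm_command", "body": {
  "moves": [
    [[0,0,0.004],[0,0,0],0],
    [[0,0,0.008],[0,0,0],0],
    [[0,0,0.01],[0,0,0],0],
    [[0,0,0.0115],[0,0,0],0],
    [[0,0,0.0125],[0,0,0],0]
  ]
}}

```text
time: 3.2
tool_pos: [0.5426, -0.0526, 0.1343]
tool_rot: [3.141, 0.0, 1.427]
contact_force: [-0.8, 0.2, 2.5]
opening: 0.0002
grip_force: 1.4
```

Emit:
{"method": "arm_command", "body": {
  "moves": [
    [[0,0,0.001],[0,0,0],0],
    [[0,0,0.002],[0,0,0],0],
    [[0,0,0.0025],[0,0,0],0],
    [[0,0,0.0025],[0,0,0],0],
    [[0,0,0.0025],[0,0,0],0]
  ]
}}

```text
time: 3.7
tool_pos: [0.5427, -0.0526, 0.1322]
tool_rot: [3.141, 0.0, 1.427]
contact_force: [-1.9, 0.0, 7.0]
opening: 0.0003
grip_force: 3.1
```

At the bottom (7 N). I'll hold it there for 2 s.

Emit:
{"method": "arm_command", "body": {
  "moves": [
    [[0,0,0],[0,0,0],0],
    [[0,0,0],[0,0,0],0],
    [[0,0,0],[0,0,0],0],
    [[0,0,0],[0,0,0],0],
    [[0,0,0],[0,0,0],0]
  ]
}}

```text
time: 4.2
tool_pos: [0.5427, -0.0526, 0.1322]
tool_rot: [3.141, 0.0, 1.427]
contact_force: [-2.9, 0.3, 5.9]
opening: 0.0004
grip_force: 3.1
```

Emit:
{"method": "arm_command", "body": {
  "moves": [
    [[0,0,0],[0,0,0],0],
    [[0,0,0],[0,0,0],0],
    [[0,0,0],[0,0,0],0],
    [[0,0,0],[0,0,0],0],
    [[0,0,0],[0,0,0],0]
  ]
}}

```text
time: 4.7
tool_pos: [0.5427, -0.0526, 0.1323]
tool_rot: [3.141, 0.0, 1.427]
contact_force: [-2.2, 0.3, 7.0]
opening: 0.0008
grip_force: 3.1
```

Emit:
{"method": "arm_command", "body": {
  "moves": [
    [[0,0,0],[0,0,0],0],
    [[0,0,0],[0,0,0],0],
    [[0,0,0],[0,0,0],0],
    [[0,0,0],[0,0,0],0],
    [[0,0,0],[0,0,0],0]
  ]
}}

```text
time: 5.2
tool_pos: [0.5427, -0.0526, 0.1322]
tool_rot: [3.141, 0.0, 1.427]
contact_force: [-1.3, 0.7, 5.9]
opening: -0.0
grip_force: 3.1
```

Emit:
{"method": "arm_command", "body": {
  "moves": [
    [[0,0,0],[0,0,0],0],
    [[0,0,0],[0,0,0],0],
    [[0,0,-0.005],[0,0,0],0],
    [[0,0,-0.012],[0,0,0],0],
    [[0,0,-0.02],[0,0,0],0]
  ]
}}

```text
time: 5.7
tool_pos: [0.5426, -0.0526, 0.152]
tool_rot: [-3.141, -0.0, 1.427]
contact_force: [-0.3, 0.7, -0.5]
opening: 0.0005
grip_force: 0.0
```

Emit:
{"method": "arm_command", "body": {
  "moves": [
    [[0.008,-0.015,0],[0,0,0],0],
    [[0.016,-0.032,0],[0,0,0],0],
    [[0.024,-0.048,0],[0,0,0],0],
    [[0.03,-0.0595,0],[0,0,0],0],
    [[0.03,-0.0595,0.01],[0,0,0],0]
  ]
}}

```text
time: 6.2
tool_pos: [0.488, -0.0137, 0.1428]
tool_rot: [3.139, 0.0, 1.428]
contact_force: [0.5, -0.1, -0.4]
opening: 0.0008
grip_force: 0.0
```

Emit:
{"method": "arm_command", "body": {
  "moves": [
    [[0,0,0.003],[0,0,0],0],
    [[0,0,0.006],[0,0,0],0],
    [[0,0,0.009],[0,0,0],0],
    [[0,0,0.011],[0,0,0],0],
    [[0,0,0.012],[0,0,0],0]
  ]
}}

```text
time: 6.7
tool_pos: [0.4885, -0.0147, 0.1295]
tool_rot: [3.141, 0.0, 1.427]
contact_force: [-0.1, -0.5, 0.5]
opening: 0.0003
grip_force: 0.6
```

Emit:
{"method": "arm_command", "body": {
  "moves": [
    [[0,0,0.0005],[0,0,0],0],
    [[0,0,0.001],[0,0,0],0],
    [[0,0,0.0015],[0,0,0],0],
    [[0,0,0.002],[0,0,0],0],
    [[0,0,0.0023],[0,0,0],0]
  ]
}}

```text
time: 7.2
tool_pos: [0.4882, -0.0143, 0.1275]
tool_rot: [3.141, 0.0, 1.427]
contact_force: [-0.1, -0.8, 3.4]
opening: 0.0004
grip_force: 2.0
```

Emit:
{"method": "arm_command", "body": {
  "moves": [
    [[0,0,0.0003],[0,0,0],0],
    [[0,0,0.0006],[0,0,0],0],
    [[0,0,0.0006],[0,0,0],0],
    [[0,0,0.0006],[0,0,0],0],
    [[0,0,0.0006],[0,0,0],0]
  ]
}}

```text
time: 7.7
tool_pos: [0.4882, -0.0143, 0.1274]
tool_rot: [3.141, 0.0, 1.427]
contact_force: [-1.0, 0.0, 7.7]
opening: 0.0004
grip_force: 3.4
```

Emit:
{"method": "arm_command", "body": {
  "moves": [
    [[0,0,-0.008],[0,0,0],0],
    [[0,0,-0.02],[0,0,0],0],
    [[0,0,-0.04],[0,0,0],0],
    [[0.02,0.01,-0.04],[0,0,0],0],
    [[0.045,0.022,-0.04],[0,0,0],0]
  ]
}}

```text
time: 8.2
tool_pos: [0.5166, 0.0269, 0.1678]
tool_rot: [3.141, 0.0, 1.425]
contact_force: [1.2, 0.3, 1.0]
opening: 0.0006
grip_force: 0.0
```

Emit:
{"method": "arm_command", "body": {
  "moves": [
    [[0.025,0.012,0],[0,0,0],0],
    [[0.05,0.024,0],[0,0,0],0],
    [[0.075,0.036,0],[0,0,0],0],
    [[0.075,0.036,0.005],[0,0,0],0],
    [[0.075,0.036,0.01],[0,0,0],0]
  ]
}}

```text
time: 8.7
tool_pos: [0.5623, 0.0964, 0.1563]
tool_rot: [-3.141, 0.0, 1.428]
contact_force: [-0.5, 0.3, 0.3]
opening: 0.0005
grip_force: 0.0
```

```bash
python3 - <<'E'
from h import *
a=robot.read_camera("scene")[150:250,170:310,::-1];b=robot.read_camera("top")[210:310,135:275,::-1]
cv2.imwrite("pics/near2.png",cv2.resize(np.hstack([a,b]),None,fx=2.8,fy=2.8,interpolation=cv2.INTER_CUBIC))
o=robot.observe();print(o['tool_pos'],o['contact_force'])
E
```

```text
[0.56148234 0.09545059 0.15572082] [-0.46982512 -0.87162942 -0.31783471]
```

View pics/near2.png

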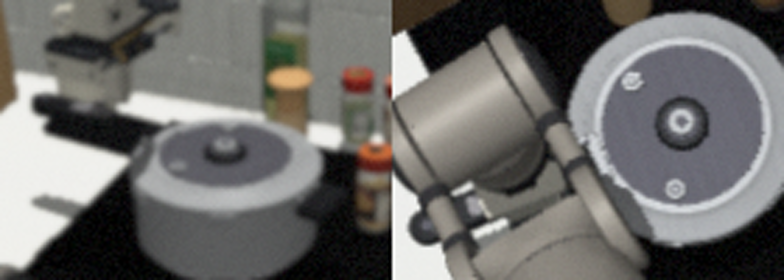

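The cooker hasn't moved: the cap is still at top pixel (238,253). The fingertips are over the bare strip of handle, so I'll lower them.

Emit:
{"method": "arm_command", "body": {
  "moves": [
    [[0,0.001,0.004],[0,0,0],0],
    [[0,0.001,0.009],[0,0,0],0],
    [[0,0.001,0.013],[0,0,0],0],
    [[0,0.001,0.016],[0,0,0],0],
    [[0,0.001,0.018],[0,0,0],0]
  ]
}}

```text
time: 9.3
tool_pos: [0.5635, 0.0958, 0.1384]
tool_rot: [-3.141, 0.0, 1.427]
contact_force: [-0.6, -0.1, 0.5]
opening: 0.0008
grip_force: 0.0
```

Emit:
{"method": "arm_command", "body": {
  "moves": [
    [[0.002,0,0],[0,0,0],0],
    [[0.005,0,0],[0,0,0],0],
    [[0.008,0,0],[0,0,0],0],
    [[0.011,0,0],[0,0,0],0],
    [[0.014,0,0],[0,0,0],0]
  ]
}}

```text
time: 9.8
tool_pos: [0.5657, 0.1102, 0.1389]
tool_rot: [3.141, 0.0, 1.427]
contact_force: [-0.4, -0.3, -0.6]
opening: 0.0006
grip_force: 0.0
```

Emit:
{"method": "arm_command", "body": {
  "moves": [
    [[0.002,0,0],[0,0,0],0],
    [[0.004,0,0],[0,0,0],0],
    [[0.006,0,0],[0,0,0],0],
    [[0.008,0,0],[0,0,0],0],
    [[0.01,0,0],[0,0,0],0]
  ]
}}

```text
time: 10.3
tool_pos: [0.5671, 0.1195, 0.1388]
tool_rot: [-3.142, 0.0, 1.427]
contact_force: [-0.9, -3.2, 0.9]
opening: 0.001
grip_force: 1.3
```

Emit:
{"method": "arm_command", "body": {
  "moves": [
    [[0.002,0,0],[0,0,0],0],
    [[0.004,0,0],[0,0,0],0],
    [[0.006,0,0],[0,0,0],0],
    [[0.0075,0,0],[0,0,0],0],
    [[0.009,0,0],[0,0,0],0]
  ]
}}

```text
time: 10.8
tool_pos: [0.5684, 0.1287, 0.1388]
tool_rot: [3.142, 0.0, 1.427]
contact_force: [-1.4, -1.7, 0.7]
opening: 0.0006
grip_force: 1.3
```

Emit:
{"method": "arm_command", "body": {
  "moves": [
    [[0.0005,0,0],[0,0,0],0],
    [[0.001,0,0],[0,0,0],0],
    [[0.0015,0,0],[0,0,0],0],
    [[0.002,0,0],[0,0,0],0],
    [[0.002,0,0],[0,0,0],0]
  ]
}}

```text
time: 11.3
tool_pos: [0.5685, 0.1294, 0.1388]
tool_rot: [-3.141, 0.002, 1.427]
contact_force: [-1.7, -7.7, 1.7]
opening: 0.0009
grip_force: 3.6
```

That's the stop: the force rose to 7.7 N and the tool stalled. I'll back off and lift clear.

Emit:
{"method": "arm_command", "body": {
  "moves": [
    [[-0.004,0,0],[0,0,0],0],
    [[-0.012,0,0],[0,0,0],0],
    [[-0.013,0,-0.02],[0,0,0],0],
    [[-0.013,0,-0.05],[0,0,0],0],
    [[-0.013,0,-0.09],[0,0,0],0]
  ]
}}

```text
time: 11.8
tool_pos: [0.5659, 0.1175, 0.2282]
tool_rot: [-3.138, 0.0, 1.427]
contact_force: [0.8, 0.5, 0.1]
opening: 0.0008
grip_force: 0.0
```

Emit:
{"method": "arm_command", "body": {
  "moves": [
    [[0,-0.03,0],[0,0,0],0],
    [[0,-0.06,0],[0,0,0],0],
    [[0,-0.09,0],[0,0,0],0],
    [[0,-0.12,0],[0,0,0],0],
    [[0,-0.15,0],[0,0,0],0]
  ]
}}

```text
time: 12.3
tool_pos: [0.4171, 0.1394, 0.2288]
tool_rot: [3.141, -0.001, 1.427]
contact_force: [0.7, -0.7, 0.3]
opening: 0.0004
grip_force: 0.0
```

```bash
python3 - <<'E'
from h import *
b=robot.read_camera("top")[200:310,135:295,::-1]
cv2.imwrite("pics/end.png",cv2.resize(b,None,fx=5,fy=5,interpolation=cv2.INTER_CUBIC))
o=robot.observe();print(o['tool_pos'],o['contact_force'])
E
```

```text
[0.412707   0.13995116 0.22859094] [-4.32845583  1.54903369 -0.59724107]
```

View pics/end.png

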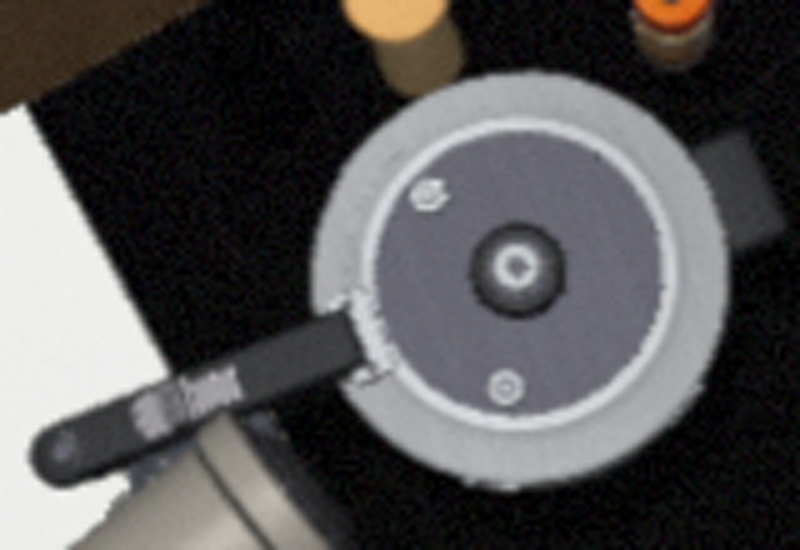

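The cooker and its neighbours are where they started, and the slide ridge has moved out from about (195,390) to (165,400) in the crop. I'll let the arm settle, then hand in.

Emit:
{"method": "arm_command", "body": {
  "moves": [
    [[0,0,0],[0,0,0],0],
    [[0,0,0],[0,0,0],0],
    [[0,0,0],[0,0,0],0],
    [[0,0,0],[0,0,0],0],
    [[0,0,0],[0,0,0],0]
  ]
}}

```text
time: 12.85
tool_pos: [0.4189, 0.1391, 0.2285]
tool_rot: [-3.141, 0.0, 1.426]
contact_force: [0.7, -0.4, 0.5]
opening: 0.0006
grip_force: 0.0
```

```bash
python3 -c "
from cell import robot
print(robot.observe()['contact_force']); print(robot.hand_in())"
```

```text
[ 0.67436526 -0.36200611  0.54133371]
the job is handed in; nothing more can be done
None
```

I held the steam button down for about two seconds, pressed the pin down to its stop, pushed the lock slide out to its stop and handed the job in at about 13 s; the cooker had not visibly moved, and the hand-in returned no verdict.

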